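# Press a cemented sole and start its cure timer

## Task

A freshly cemented sandal sole lies in the green screw press: crank the press tight until its red tell-tale tab pops out of the end of the crosshead, and stop there without driving the spring pack solid. Then take the blue-handled ball-tip stylus from the rack, hold it square to the timer's sloping panel and press the small orange start button, deep in its yellow-collared well, fully home with the stylus tip alone. Stand the stylus back upright in an empty hole of the rack, and leave the sole, the other tools, the tin and the webbing roll where they are.

Things in the scene. Friction and masses are not known exactly. Their poses are not given: they have to be found in the camera images.
- press_axis (a point): Point on the upright screw axis of the green two-post press, 206 mm above the bench (mid-height of the crank handle), over the centre of its base, 220 x 190 mm (x by y). Axes of the press: y along the crosshead, z up. Crosshead 50 x 190 mm, 100 to 150 mm above the bench, post nuts (30 mm across, at y = +-78 mm) up to 160 mm, crank arm and hub up to 186 mm
- crank_grip (a point): Centre of the black upright handle of the crank, 25 mm in diameter, 52 mm tall (180 to 232 mm above the bench), spinning freely on its pin; z up. It circles the screw axis at 60 mm radius on a steel arm whose top is at 175 mm, under the handle. The whole crank rises about 5 mm as the press tightens
- crank (a joint): Crank angle, rad, growing clockwise seen from above, which lowers the platen 9 mm a turn. At 0 the platen is 3.5 mm above the sole and the handle lies towards the press's -x. Starts at 0 to 2.0; the tab pops at about 5.9. Turning takes 3 to 5 N at the handle; the screw stays where it is left
- nut (a joint): Rise of the floating thrust nut against its spring pack, m: 0 when slack, then 10 N of clamping force per mm. At about 0.005 (50 N, the set force) the tab is released; the pack counts as driven solid above 0.0078
- tab (a joint): Red tell-tale tab, 20 mm wide, 10 mm thick, in the +y end face of the press's crosshead, 131 mm above the bench: 0 = latched flush, 0.016 m = popped out. Spring-driven, it snaps out at the set force
- sole_center (a point): Centre of the sandal sole lying along the press's x under the steel platen (110 x 80 mm), 190 x 84 mm and 24 mm thick, black below, tan above; half-way up it
- timer_panel (a point): Middle of the upper face of the grey sloping panel of the fixed timer, 130 mm along x (up the slope) by 120 mm along y, with a green display in its upper half; z out of the panel, 33 degrees from vertical, towards the timer's front. 74 mm above the bench; the raised edge is 110 mm above it
- well_mouth (a point): Centre of the mouth of the start button's well, at the rim of the yellow collar on the timer's panel, 65 mm above the bench; z points out along the well, square to the panel (33 degrees from vertical). Round well 16 mm in diameter; collar 25 mm outside, 6 mm proud of the panel. The button's face lies 16 mm below the mouth
- start (a joint): Travel of the orange start button (13.6 mm in diameter) into its well, m: 0 = released, 0.005 = fully home. Springs back; 1.5 N to begin, 4.5 N fully home
- start_top (a point): Centre of the face of the start button; z points out along the well
- stylus_grip (a point): Middle of the stylus's handle, on its axis, 120 mm from the tip; z from tip to handle end. 165 mm long, 90 g: 9 mm ball tip, 7 mm steel shaft to 65 mm from the tip, 20 mm brass ferrule to 77 mm, then a round blue handle 26 mm in diameter (straight from 86 to 152 mm). Stands in the rack, ferrule resting on the board
- stylus_tip (a point): End of the stylus's ball tip; z towards its handle
- awl_grip (a point): Axis of the awl, 120 mm above its point: purple bulb handle up to 36 mm in diameter, 151 mm long overall, standing in the rack like the stylus; leave alone
- creaser_grip (a point): Axis of the creaser, 120 mm above its tip: pale wooden handle 28 mm in diameter, 157 mm long overall, standing in the rack like the stylus; leave alone
- hole0 (a point): Mouth of a hole of the fixed wooden tool rack, in the top of its board, 88 mm above the bench; z up. Board 70 mm (x) by 200 mm (y), 12 mm thick, with three 14 mm through holes 62 mm apart along y; this one is at -62 mm. A stylus seated in a hole has its tip 65 mm below the mouth, clear of the foot board
- hole1 (a point): Mouth of the middle hole of the rack, as hole0
- hole2 (a point): Mouth of the rack's hole at +62 mm, as hole0
- tin_center (a point): Centre of a blue-labelled adhesive tin, 84 mm in diameter, 95 mm tall, 0.7 kg, behind the work; leave alone
- roll_center (a point): Centre of a flat-lying roll of black webbing on a white core, 144 mm in diameter, 40 mm high; leave alone
There are look-alikes about, which are no part of the job. There is more than one size of the part that bears stylus_grip; the job needs the largest.

How it is judged:
By the outcome, as a careful person would: the job done as asked, in the order asked, and still so for the second after the job is handed in, with the robot touching nothing.
It also fails if it takes over 72 s, if anything falls off the work surface, if the arm or the gripper's body presses on something with over 40 N, if the wrist force passes 120 N, or if a joint passes its speed limit or range.

## Robot

A 6-joint arm with a two-finger parallel gripper is mounted at the origin on the work surface. World frame = base frame: x ahead of the robot, y to its left, z up, the work surface at z = 0. Lengths are in mm, angles in rad, forces in N, time in s.
With the tool pointing down it reaches from about 275 to 750 mm from the base axis. Payload 10.2 kg.
Tool frame: the origin (TCP) lies between the finger pads; the fingertips stand 17 mm ahead of it and the grasp point (between the pads) lies 2 mm behind it (tips_ahead is the distance from the TCP to the fingertips, in mm); z points along the fingers, y is the line along which they close (so a half turn about z gives the same grasp; the last joint's range is limited). The gripper opens to 85 mm and grips with 20 to 120 N. Pads are 22 mm wide; open, the fingers measure 114 mm over their backs; the gripper's body (76 mm by 85 mm) begins 54 mm behind the grasp point. The pads swing forward as they close: fully open they stand 13 mm farther back than shut.
Start: joints at [-1.501, 0.313, 1.498, -0, 1.331, -0.223], TCP at [151.52, -502.666, 225.894] pointing down, gripper open.
Joint ranges: [-2.94, 2.94], [-0.97, 2.17], [0.19, 2.56], [-1.23, 4.37], [0.02, 3.11], [-2.88, 2.88]. Speed limits (rad/s): [2.39, 2.39, 3.01, 3.14, 3.14, 3.14].

## Interface

Orientations are given as a unit quaternion [w, x, y, z].
In Python, from rig import sense, capture, finish_job, boxes_of, tips_ahead gives the robot as it stands.
- The arm moves only by the tool drive_tool, never from a script. Its argument "commands" is text: rows parted by semicolons, each of 7 numbers parted by spaces: the shift along the world's x, y, z in units of 0.1 m (1.0 is 0.1 m), then the turn, a rotation vector about the world's x, y, z in units of pi/4 rad (1.0 is pi/4 rad), then the opening in per cent of the stroke, from 0 (shut) to 100 (fully open). A call has 1 to 20 rows; each row shifts and turns the commanded pose from where the row before left it; what a row does not reach is not made up. A row lasts 1/12 s, in which the tool goes at most 41.7 mm and 7.16 degrees, less where a joint would pass 70% of its speed; a pose out of reach is approached as far as the arm can. A call with a number of a shift or a turn outside -1 to 1 is refused whole. A call with a gripper value outside its range is refused whole. The fingers move at their own pace and stop on an object; "force" is the grip in N (left out, the last holds). Time passes only in rows, so rows that do not move let the fingers close. It gives the time, the measured TCP pose, the force, the opening and the grip force at its end, in the units of the state.
- sense(): the state, without advancing time (a new reading comes with each control period).
- capture(name): name is "side" or "top"; returns a dict with "pixels" (420x560x3 uint8, blue, green, red), "fov_y" (degrees; the focal length in pixels is half the picture's height over the tangent of half this angle, whatever the lens; pixels are square), "cx", "cy" (the principal point, pixels), "position" and "attitude" of the camera in the world. Camera axes: x right, y down, z forward; pixel columns grow to the right and rows downward; lengths in mm; the calibration is good to about 2 mm. A picture is of the moment at which its call begins. There is no depth.
- finish_job(): hands the job in; it is judged then, once.
Trained networks look in a picture, given as the dict that the camera call returned (one of the last four; its "shot" number tells which), for a name from the list of things; names that differ only in an ending like _2 or _b are one class to them, and where a whole thing is asked for, a point or a joint stands for the part that bears it (a point fixed in the world has none). Each returns a list of dicts, best first, with "confidence" (0 to 1); they miss things now and then, are a little off and sometimes report something else, mostly with a low value. They report only what shows in the picture. A call takes as long as a camera call. They do not tell look-alikes from the thing itself.
- boxes_of(picture, name): "position" ([column, row] in pixels, amid what is visible of it).
The state is a dict: "time_s": time; "joints": joint angles; "dq": joint speeds; "tau": joint torques, N m; "eef_pos": TCP position; "ee_rot": TCP orientation; "force": force on the tool from outside, world axes, zero at the start; "wrist_torque": the same for the moment, N m; "grip_width": opening from 0.0 (shut) to 1.0 (fully open); "grip_force": force on a finger pad.
Only numpy, scipy, OpenCV 4.12 (cv2) and the standard library are available. Lean on these libraries where they do the work, as an engineer would, in place of code of your own. Each camera call takes 0.05 s, during which the arm holds its last target. There are 200 camera calls.

## Working session

There is one attempt and no reset: what is moved stays moved. The work goes in short steps, Python scripts to look and compute and a tool call to move; the robot and the scene stay as the last step left them, time stands still between calls to the robot, and variables do not carry over. Pictures are saved under pics/ and viewed, at most 10 in all, crops included, and the job is handed in when it is done.

Besides the shell and the picture viewer there is one more tool, called after "Request:" by a JSON object that holds its "fn" and its "kwargs", one argument or row to a line. drive_tool: Moves the arm, as the interface text tells. Shifts and turns lie within -1 to 1; 1 stands for 0.1 m of shift or pi/4 rad of turn. Its arguments: {"type":"object","properties":{"commands":{"type":"string"},"force":{"type":"number"}},"required":["commands"]}

```bash
mkdir -p pics
cat > h.py <<'E'
import numpy as np, cv2, json
from rig import sense, capture, finish_job, boxes_of, tips_ahead
from scipy.spatial.transform import Rotation as R
def rot(a):
    a=np.array(a,float)
    return a if a.shape==(3,3) else R.from_quat(a[[1,2,3,0]]).as_matrix()
def f(p): return p['pixels'].shape[0]/2/np.tan(np.radians(p['fov_y'])/2)
def ray(p,uv):
    d=rot(p['attitude'])@np.array([(uv[0]-p['cx'])/f(p),(uv[1]-p['cy'])/f(p),1])
    return np.array(p['position'],float),d/np.linalg.norm(d)
def proj(p,X):
    c=rot(p['attitude']).T@(np.array(X,float)-np.array(p['position'],float))
    return np.array([p['cx']+f(p)*c[0]/c[2],p['cy']+f(p)*c[1]/c[2]])
def atz(p,uv,z):
    o,d=ray(p,uv); return o+d*(z-o[2])/d[2]
def tri(p,u,q,v):
    o1,d1=ray(p,u);o2,d2=ray(q,v)
    t=np.linalg.lstsq(np.c_[d1,-d2],o2-o1,rcond=None)[0]
    a,b=o1+t[0]*d1,o2+t[1]*d2
    return (a+b)/2,np.linalg.norm(a-b)
E
cat > a.py <<'E'
from h import *
np.set_printoptions(precision=1,suppress=True)
s=capture('side');t=capture('top')
for n,p in(('side',s),('top',t)):
    cv2.imwrite(f'pics/{n}0.png',cv2.resize(p['pixels'],(800,600)))
    cv2.imwrite(f'{n}0raw.png',p['pixels'])
    print(n,p['fov_y'],p['cx'],p['cy'],p['position'],p['attitude'])
for n in 'press_axis crank_grip tab sole_center timer_panel well_mouth start_top stylus_grip stylus_tip awl_grip creaser_grip hole0 hole1 hole2 tin_center roll_center'.split():
    for m,p in(('s',s),('t',t)):
        print(n,m,[(np.round(b['position']).tolist(),round(b['confidence'],2)) for b in boxes_of(p,n)])
print(sense(),tips_ahead)
E
python3 a.py
```

```text
side 53.91242821990674 276.993758522712 210.38746564553884 [119.8 488.4 856. ] [ 0.1 -0.4  0.9 -0.3]
top 51.08604904476349 276.77079953133114 203.50041962469683 [ 471.1   10.5 1232.9] [ 0.1 -0.7  0.7 -0. ]
press_axis s [([214.0, 338.0], 0.66)]
press_axis t [([183.0, 251.0], 0.87), ([298.0, 226.0], 0.17)]
crank_grip s [([191.0, 321.0], 0.81)]
crank_grip t [([182.0, 250.0], 0.26)]
tab s [([285.0, 176.0], 0.23)]
tab t [([166.0, 252.0], 0.19)]
sole_center s [([236.0, 360.0], 0.93), ([199.0, 313.0], 0.72)]
sole_center t [([184.0, 276.0], 0.75)]
timer_panel s [([390.0, 190.0], 0.69), ([274.0, 229.0], 0.54), ([180.0, 236.0], 0.42)]
timer_panel t [([421.0, 247.0], 0.97), ([269.0, 219.0], 0.21)]
well_mouth s [([392.0, 189.0], 0.74)]
well_mouth t [([419.0, 251.0], 0.72)]
start_top s [([231.0, 359.0], 0.17)]
start_top t [([420.0, 246.0], 0.63)]
stylus_grip s [([278.0, 201.0], 0.55)]
stylus_grip t [([183.0, 272.0], 0.54), ([323.0, 225.0], 0.41)]
stylus_tip s [([276.0, 202.0], 0.56), ([337.0, 209.0], 0.53)]
stylus_tip t [([316.0, 185.0], 0.56), ([322.0, 225.0], 0.44)]
awl_grip s [([294.0, 212.0],
[... 269 characters left out ...]
 [([291.0, 244.0], 0.88)]
hole1 t [([296.0, 230.0], 0.89)]
hole2 s [([291.0, 244.0], 0.88)]
hole2 t [([296.0, 230.0], 0.89)]
tin_center s [([180.0, 234.0], 0.93)]
tin_center t [([226.0, 153.0], 0.81)]
roll_center s [([284.0, 176.0], 0.69), ([288.0, 245.0], 0.28)]
roll_center t [([362.0, 149.0], 0.88)]
{'time_s': 1.7, 'joints': array([-1.5,  0.3,  1.5,  0. ,  1.3, -0.2]), 'dq': array([ 0., -0.,  0., -0.,  0.,  0.]), 'tau': array([  0. , -41.2, -26. ,  -0. ,   0. ,  -0. ]), 'eef_pos': array([ 151.5, -502.7,  225.9]), 'ee_rot': array([-0. ,  1. ,  0.1,  0. ]), 'force': array([-1.2,  0.6,  0.9]), 'wrist_torque': array([ 0. , -0.1, -0. ]), 'grip_force': 0.0, 'grip_width': 0.9994761269834024} 17.0
```

View pics/side0.png

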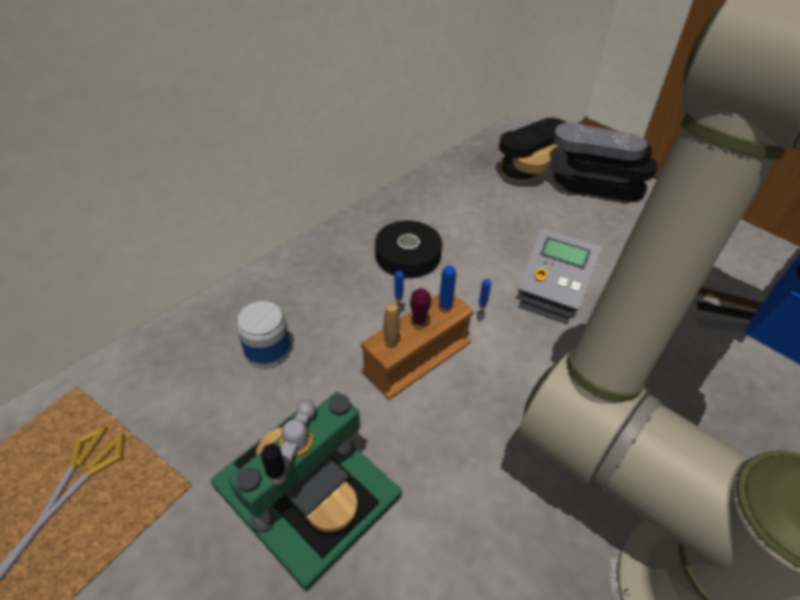

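View pics/top0.png

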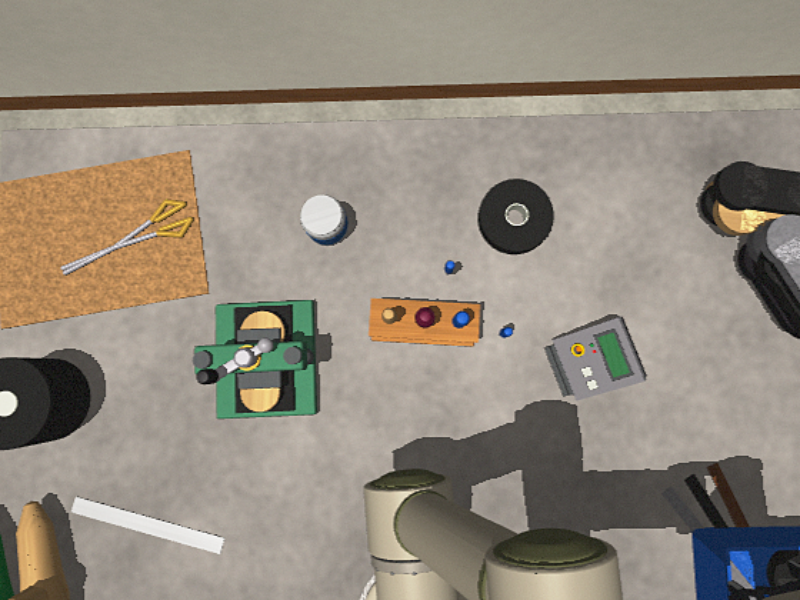

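Blue-handled candidates (800-px pictures, side / top): rack stylus (447,285)/(461,318), small one (399,283)/(451,267), small one (485,290)/(507,331). The one in the rack is clearly the longest and thickest, so it fits. I'll confirm this in an enlarged crop and read exact pixels from it.

```bash
cat > b.py <<'E'
from h import *
def m(n,boxes,out):
    im=cv2.imread(n); ts=[]
    for (x,y,w,h,k) in boxes:
        c=cv2.resize(im[y:y+h,x:x+w],None,fx=k,fy=k,interpolation=cv2.INTER_CUBIC)
        for i in range(0,w,10): cv2.line(c,(i*k,0),(i*k,8 if i%50 else 16),(0,0,255),1); (i%20==0) and cv2.putText(c,str(x+i),(i*k,20),0,.3,(0,0,255),1)
        for i in range(0,h,10): cv2.line(c,(0,i*k),(8,i*k),(0,0,255),1); (i%20==0) and cv2.putText(c,str(y+i),(8,i*k+4),0,.3,(0,0,255),1)
        ts.append(c)
    cv2.imwrite(out,np.vstack([np.hstack(ts[:2]),np.hstack(ts[2:])]))
m('side0raw.png',[(240,160,100,75,4),(145,270,100,75,4),(350,155,100,75,4),(250,205,100,75,4)],'pics/sc.png')
m('top0raw.png',[(255,180,100,75,4),(130,205,100,75,4),(375,210,100,75,4),(130,230,100,75,4)],'pics/tc.png')
E
python3 b.py
```

```text
(no output)
```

View pics/sc.png

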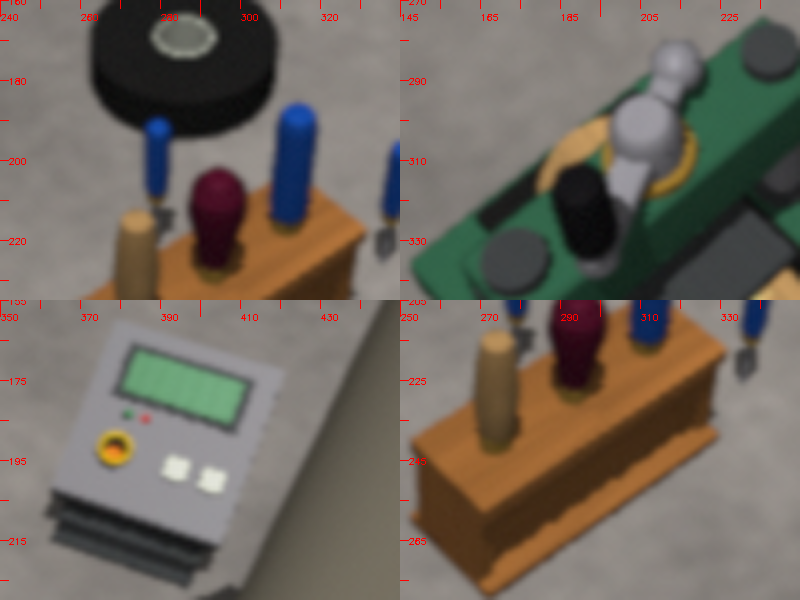

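View pics/tc.png

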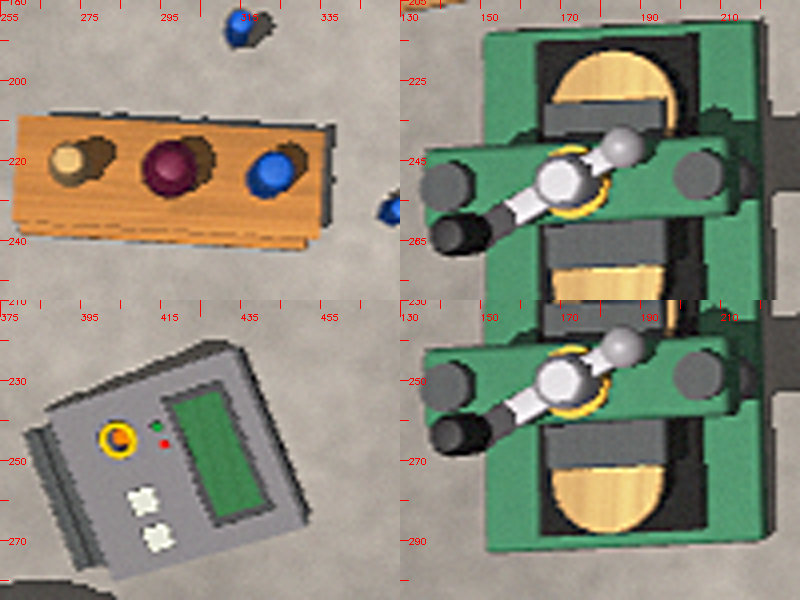

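Both crops confirm it: the rack stylus, with its top at side (314,188) and top (322,223), is far longer and thicker than the two little blue ones. All three holes are occupied, so the stylus goes back into its own. Top view: crank handle (143.5,264), hub (171,250), well mouth (404.5,245).

```bash
cat > c.py <<'E'
from h import *
import rig
np.set_printoptions(precision=1,suppress=True)
s=capture('side');t=capture('top')
for n,u,v,z in [('crank top',(190.7,313.8),(143.7,264),232),('hub top',(206.2,300),(171.3,250),186),('stylus top',(314.2,187.5),(322.5,222.5),188),('well',(378.2,191.5),(404.5,245),65),
 ('creaser top',(273.5,214),(272,219.7),180)]:
    print(n,*tri(s,u,t,v),'top@z',atz(t,v,z),'side@z',atz(s,u,z))
print('stylus foot side@88',atz(s,(312,216.5),88))
# timer corners in top: low-left, low-right, up-left, up-right
o=np.array([375,210])
P=[atz(t,o+np.array(c)/4,z) for c,z in[((50,110),38.6),((110,278),38.6),((240,47),109.4),((305,222),109.4)]]
print(np.array(P)); a=P[2]-P[0];b=P[3]-P[1];print('edges',a,b,P[1]-P[0],P[3]-P[2],np.linalg.norm(a))
# rack board corners top
o=np.array([255,180])
for c in((18,116),(330,127),(322,227),(14,222)): print('rack',atz(t,o+np.array(c)/4,88))
o=np.array([130,205])
for c in((83,32),(362,20)): print('base',atz(t,o+np.array(c)/4,12))
o=np.array([130,230])
for c in((88,250),(367,240)): print('base',atz(t,o+np.array(c)/4,12))
o=np.array([130,205])
for c in((45,185),(297,175)): print('nut',atz(t,o+np.array(c)/4,160))
print(proj(t,[0,0,0]),type(rig.tips_ahead),rot(sense()['ee_rot']))
E
python3 c.py
```

```text
crank top [461.2 338.4 231.4] 1.8145969092323884 top@z [460.6 337.5 232. ] side@z [461.6 339.2 232. ]
hub top [492.5 288.7 180.5] 1.0964499891851978 top@z [492.  286.9 186. ] side@z [489.9 290.7 186. ]
stylus top [549.6 -74.5 190.8] 0.4775830922308277 top@z [550.  -74.6 188. ] side@z [551.2 -77.  188. ]
well [ 496.2 -297.2   65.6] 1.6934678126268725 top@z [ 495.5 -297.8   65. ] side@z [ 497.2 -297.3   65. ]
creaser top [560.5  46.3 181.2] 1.9846649270184256 top@z [559.9  45.7 180. ] side@z [562.2  46.  180. ]
stylus foot side@88 [548.8 -78.2  88. ]
[[ 517.1 -260.3   38.6]
 [ 404.7 -294.6   38.6]
 [ 551.9 -366.2  109.4]
 [ 441.1 -399.8  109.4]]
edges [  34.8 -105.9   70.8] [  36.4 -105.3   70.8] [-112.4  -34.3    0. ] [-110.7  -33.6    0. ] 132.03986969820286
rack [596.5  81.   88. ]
rack [ 584.8 -122.7   88. ]
rack [ 519.8 -115.2   88. ]
rack [527.1  84.6  88. ]
base [600.1 392.   12. ]
base [604.3 195.2  12. ]
base [380.2 385.1  12. ]
base [383.6 192.5  12. ]
nut [490.9 367.6 160. ]
nut [494.  212.9 160. ]
[295.3 435.2] <class 'float'> [[ 1.   0.3 -0. ]
 [ 0.3 -1.   0. ]
 [-0.  -0.  -1. ]]
```

Request:
{"fn": "drive_tool", "kwargs": {
  "commands": "0.139 0.251 0.04 0 0 0.067 60;0.139 0.251 0.04 0 0 0.067 60;0.139 0.251 0.04 0 0 0.067 60;0.139 0.251 0.04 0 0 0.067 60;0.139 0.251 0.04 0 0 0.067 60;0.139 0.251 0.04 0 0 0.067 60;0.139 0.251 0.04 0 0 0.067 60;0.139 0.251 0.04 0 0 0.067 60;0.139 0.251 0.04 0 0 0.067 60;0.139 0.251 0.04 0 0 0.067 60;0.139 0.251 0.04 0 0 0.067 60;0.139 0.251 0.04 0 0 0.067 60;0.139 0.251 0.04 0 0 0.067 60;0.139 0.251 0.04 0 0 0.067 60;0.139 0.251 0.04 0 0 0.067 60;0.139 0.251 0.04 0 0 0.067 60;0.139 0.251 0.04 0 0 0.067 60;0.139 0.251 0.04 0 0 0.067 60;0.139 0.251 0.04 0 0 0.067 60;0.139 0.251 0.04 0 0 0.067 60",
  "force": 40
}}

```text
time_s: 3.47
eef_pos: [430.0, 0.8, 306.2]
ee_rot: [0.0, 0.781, 0.624, 0.0]
force: [0.7, -0.1, 0.8]
grip_width: 0.599
grip_force: 0.0
```

Request:
{"fn": "drive_tool", "kwargs": {
  "commands": "0.019 0.211 0 0 0 0.042 60;0.019 0.211 0 0 0 0.042 60;0.019 0.211 0 0 0 0.042 60;0.019 0.211 0 0 0 0.042 60;0.019 0.211 0 0 0 0.042 60;0.019 0.211 0 0 0 0.042 60;0.019 0.211 0 0 0 0.042 60;0.019 0.211 0 0 0 0.042 60;0.019 0.211 0 0 0 0.042 60;0.019 0.211 0 0 0 0.042 60;0.019 0.211 0 0 0 0.042 60;0.019 0.211 0 0 0 0.042 60;0.019 0.211 0 0 0 0.042 60;0.019 0.211 0 0 0 0.042 60;0.019 0.211 0 0 0 0.042 60;0.019 0.211 0 0 0 0.042 60;0 0 0 0 0 0 60"
}}

```text
time_s: 4.88
eef_pos: [459.6, 339.6, 305.2]
ee_rot: [-0.0, 0.591, 0.807, 0.0]
force: [-1.0, 0.2, -0.7]
grip_width: 0.597
grip_force: 0.0
```

Request:
{"fn": "drive_tool", "kwargs": {
  "commands": "0 0 -0.25 0 0 0 60;0 0 -0.25 0 0 0 60;0 0 -0.25 0 0 0 60;0 0 -0.15 0 0 0 60;0 0 0 0 0 0 0;0 0 0 0 0 0 0;0 0 0 0 0 0 0;0 0 0 0 0 0 0;0 0 0 0 0 0 0",
  "force": 30
}}

```text
time_s: 5.63
eef_pos: [460.4, 336.8, 216.8]
ee_rot: [0.001, 0.593, 0.805, 0.001]
force: [1.3, -1.8, -1.6]
grip_width: 0.258
grip_force: 29.9
```

```bash
python3 -c "
from h import *
print(sense(),tips_ahead)
# circle increments, 15deg steps from 56.0 to 326
r=60
import sys
for a in range(57,360,10): print(a,np.round(np.array([-60*np.cos(np.radians(a)),60*np.sin(np.radians(a))])+[492.2,290],1))
"
```

```text
{'time_s': 5.6333, 'joints': array([ 4.26463263e-01,  4.19121685e-01,  1.37134550e+00, -4.81314430e-04,
        1.34940497e+00,  1.24621116e-01]), 'dq': array([ 0.00365191,  0.0009503 ,  0.00095456,  0.00050543, -0.0011605 ,
        0.00056368]), 'tau': array([ 1.25327066e+00, -4.70925057e+01, -2.62484533e+01,  4.88628466e-01,
        2.64719725e-01, -1.02239949e-02]), 'eef_pos': array([460.43118956, 336.80242801, 216.83079462]), 'ee_rot': array([6.24808028e-04, 5.92713819e-01, 8.05412648e-01, 6.36229655e-04]), 'force': array([ 1.32909068, -1.76020187, -1.6184186 ]), 'wrist_torque': array([-0.27551881, -0.30069744, -0.0124786 ]), 'grip_force': 29.94739203248173, 'grip_width': 0.25837628275894436} 17.0
57 [459.5 340.3]
67 [468.8 345.2]
77 [478.7 348.5]
87 [489.1 349.9]
97 [499.5 349.6]
107 [509.7 347.4]
117 [519.4 343.5]
127 [528.3 337.9]
137 [536.1 330.9]
147 [542.5 322.7]
157 [547.4 313.4]
167 [550.7 303.5]
177 [552.1 293.1]
187 [551.8 282.7]
197 [549.6 272.5]
207 [545.7 262.8]
217 [540.1 253.9]
227 [533.1 246.1]
237 [524.9 239.7]
247 [515.6 234.8]
257 [505.7 231.5]
267 [495.3 230.1]
277 [484.9 230.4]
287 [474.7 232.6]
297 [465.  236.5]
307 [456.1 242.1]
317 [448.3 249.1]
327 [441.9 257.3]
337 [437.  266.6]
347 [433.7 276.5]
357 [432.3 286.9]
```

Request:
{"fn": "drive_tool", "kwargs": {
  "commands": "0.090 0.065 0 0 0 0 0;0.099 0.033 0 0 0 0 0;0.104 0.014 0 0 0 0 0;0.104 -0.003 0 0 0 0 0;0.102 -0.022 0 0 0 0 0;0.097 -0.039 0 0 0 0 0;0 0 0 0 0 0 0"
}}

```text
time_s: 6.22
eef_pos: [520.4, 340.1, 216.7]
ee_rot: [0.0, 0.593, 0.805, -0.001]
force: [-0.6, -8.4, 1.3]
grip_width: 0.256
grip_force: 30.5
```

Request:
{"fn": "drive_tool", "kwargs": {
  "commands": "0.089 -0.070 0 0 0 0 0;0.078 -0.077 0 0 0 0 0;0.064 -0.082 0 0 0 0 0;0.049 -0.093 0.003 0 0 0 0;0.033 -0.099 0.003 0 0 0 0;0.014 -0.104 0.003 0 0 0 0;0 0 0 0 0 0 0"
}}

```text
time_s: 6.8
eef_pos: [552.9, 287.1, 217.6]
ee_rot: [0.001, 0.593, 0.805, 0.0]
force: [-0.1, -1.3, 5.3]
grip_width: 0.256
grip_force: 30.8
```

Request:
{"fn": "drive_tool", "kwargs": {
  "commands": "-0.003 -0.104 0.005 0 0 0 0;-0.022 -0.102 0.005 0 0 0 0;-0.039 -0.097 0.003 0 0 0 0;-0.056 -0.089 0.003 0 0 0 0;-0.070 -0.078 0.003 0 0 0 0;-0.082 -0.064 0.003 0 0 0 0;-0.093 -0.049 0.003 0 0 0 0;0 0 0 0 0 0 0"
}}

```text
time_s: 7.47
eef_pos: [514.4, 229.9, 219.4]
ee_rot: [-0.0, 0.593, 0.805, -0.0]
force: [-2.1, 2.9, 1.7]
grip_width: 0.263
grip_force: 30.4
```

Request:
{"fn": "drive_tool", "kwargs": {
  "commands": "-0.099 -0.033 0.003 0 0 0 0;-0.104 -0.014 0.003 0 0 0 0;-0.104 0.003 0.003 0 0 0 0;-0.102 0.022 0.003 0 0 0 0;-0.097 0.039 0.003 0 0 0 0;-0.089 0.056 0.003 0 0 0 0;-0.078 0.070 0.003 0 0 0 0;-0.064 0.082 0.003 0 0 0 0;0 0 0 0 0 0 0"
}}

```text
time_s: 8.22
eef_pos: [442.2, 253.5, 221.4]
ee_rot: [0.001, 0.592, 0.806, 0.0]
force: [2.9, 3.6, -3.2]
grip_width: 0.257
grip_force: 30.0
```

```bash
cat > d.py <<'E'
from h import *
import sys
s=capture('side')
print(sense()['force'],sense()['eef_pos'])
u=proj(s,[490,391,131]); print('tab at',u)
x,y=map(int,u); x0,y0=max(x-60,0),y-45
c=s['pixels'][y0:y0+90,x0:x0+120].astype(int)
m=(c[...,2]>90)&(c[...,2]>2*c[...,1])&(c[...,2]>2*c[...,0]); print('red px',m.sum(),np.argwhere(m).mean(0)[::-1]+[x0,y0] if m.any() else '')
cv2.imwrite('pics/'+sys.argv[1],cv2.resize(c.astype(np.uint8),None,fx=6,fy=6,interpolation=cv2.INTER_CUBIC))
E
python3 d.py tab1.png
```

```text
[ 3.24602861  4.25001177 -1.96155676] [442.36501158 253.29679366 221.37156824]
tab at [165.73892499 349.48791328]
red px 0
```

Request:
{"fn": "drive_tool", "kwargs": {
  "commands": "-0.026 0.045 0.002 0 0 0 0;-0.026 0.045 0.002 0 0 0 0;-0.02 0.05 0 0 0 0 0;0 0 0 0 0 0 0"
}}

```text
time_s: 8.6
eef_pos: [435.7, 266.7, 221.7]
ee_rot: [0.001, 0.593, 0.805, -0.0]
force: [6.1, 1.5, -2.0]
grip_width: 0.256
grip_force: 30.0
```

```bash
python3 d.py tab2.png
```

```text
[ 4.53789542  1.65661012 -3.18756983] [435.78230749 266.72685104 221.73164313]
tab at [165.73892499 349.48791328]
red px 107 [164.11214953 350.54205607]
```

Request:
{"fn": "drive_tool", "kwargs": {
  "commands": "0 0 0 0 0 0 60;0 0 0 0 0 0 60;0 0 0 0 0 0 60;0 0 0.2 0 0 0 60;0 0 0.3 0 0 0 60;0 0 0.3 0 0 0 60;0 0 0.2 0 0 0 60;0 0 0 0 0 0 60"
}}

```text
time_s: 9.32
eef_pos: [435.7, 267.5, 326.3]
ee_rot: [0.002, 0.593, 0.805, 0.003]
force: [1.0, -0.5, 0.4]
grip_width: 0.601
grip_force: 0.0
```

Request:
{"fn": "drive_tool", "kwargs": {
  "commands": "0.081 -0.244 0 0 0 -0.032 60;0.081 -0.244 0 0 0 -0.032 60;0.081 -0.244 0 0 0 -0.032 60;0.081 -0.244 0 0 0 -0.032 60;0.081 -0.244 0 0 0 -0.032 60;0.081 -0.244 0 0 0 -0.032 60;0.081 -0.244 0 0 0 -0.032 60;0.081 -0.244 0 0 0 -0.032 60;0.081 -0.244 0 0 0 -0.032 60;0.081 -0.244 0 0 0 -0.032 60;0.081 -0.244 0 0 0 -0.032 60;0.081 -0.244 0 0 0 -0.032 60;0.081 -0.244 0 0 0 -0.032 60;0.081 -0.244 0 0 0 -0.032 60;0 0 0 0 0 0 60"
}}

```text
time_s: 10.57
eef_pos: [548.6, -78.0, 320.4]
ee_rot: [-0.001, 0.726, 0.687, -0.001]
force: [-0.6, 0.0, -1.4]
grip_width: 0.597
grip_force: 0.0
```

```bash
python3 d.py tab3.png
cat > e.py <<'E'
from h import *
np.set_printoptions(precision=1,suppress=True)
s=capture('side');t=capture('top')
print('small1',tri(s,(279.3,191.5),t,(315,187)),sense()['eef_pos'])
cs=s['pixels'][150:240,150:350];ct=t['pixels'][180:280,120:340]
cv2.imwrite('pics/m1.png',np.vstack([cv2.resize(s['pixels'][165:240,255:345],(600,500-210)) ,cv2.resize(s['pixels'][300:380,120:270],(600,310))]))
E
python3 e.py
```

```text
[-0.39597239  0.27647846  0.14679887] [548.15633852 -76.03365498 320.61269859]
tab at [165.73892499 349.48791328]
red px 107 [164.11214953 350.54205607]
small1 (array([648.6, -62.9, 115.9]), np.float64(3.7164910039978984)) [547.9 -74.  321.5]
```

View pics/m1.png

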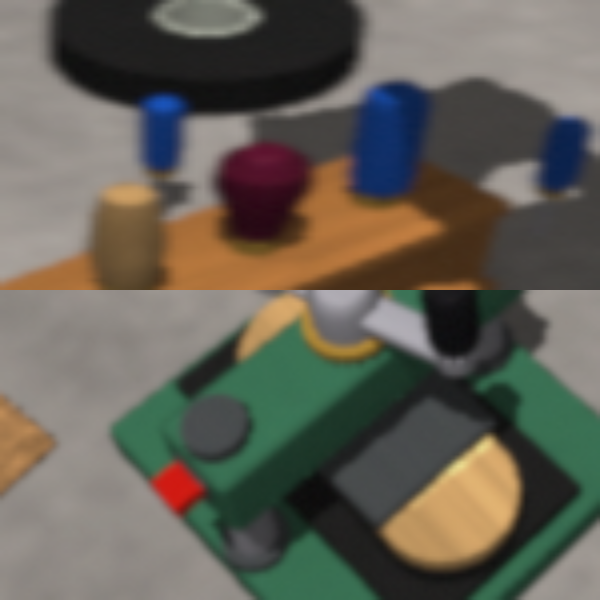

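The lower crop shows the red tab popped at the crosshead's +y end, and the upper crop shows the large rack stylus unobstructed. Now I'll descend onto the stylus.

Request:
{"fn": "drive_tool", "kwargs": {
  "commands": "0.013 -0.02 -0.25 0 0 0 60;0 0 -0.25 0 0 0 60;0 0 -0.25 0 0 0 60;0 0 -0.25 0 0 0 60;0 0 -0.25 0 0 0 60;0 0 -0.25 0 0 0 60;0 0 -0.2 0 0 0 60;0 0 0 0 0 0 60;0 0 0 0 0 0 60"
}}

```text
time_s: 11.47
eef_pos: [549.2, -75.3, 152.2]
ee_rot: [-0.001, 0.724, 0.69, -0.0]
force: [0.9, -0.3, 0.5]
grip_width: 0.596
grip_force: 0.0
```

Request:
{"fn": "drive_tool", "kwargs": {
  "commands": "0 0 0 0 0 0 20;0 0 0 0 0 0 0;0 0 0 0 0 0 0;0 0 0 0 0 0 0;0 0 0 0 0 0 0;0 0 0 0 0 0 0",
  "force": 60
}}

```text
time_s: 11.97
eef_pos: [550.3, -76.3, 154.0]
ee_rot: [0.001, 0.724, 0.689, 0.001]
force: [-0.6, -0.5, 7.0]
grip_width: 0.276
grip_force: 59.1
```

Request:
{"fn": "drive_tool", "kwargs": {
  "commands": "0 0 0.05 0 0 0 0;0 0 0.15 0 0 0 0;0 0 0.25 0 0 0 0;0 0 0.3 0 0 0 0;0 0 0.3 0 0 0 0;0 0 0.3 0 0 0 0;0 0 0.3 0 0 0 0;0 0 0.1 0 0 0 0;0 0 0 0 0 0 0"
}}

```text
time_s: 12.72
eef_pos: [550.0, -76.3, 329.7]
ee_rot: [0.002, 0.724, 0.689, 0.001]
force: [-0.1, -0.7, -1.5]
grip_width: 0.275
grip_force: 59.1
```

Request:
{"fn": "drive_tool", "kwargs": {
  "commands": "-0.069 -0.110 0 -0.0582 -0.0187 0 0;-0.069 -0.110 0 -0.0582 -0.0187 0 0;-0.069 -0.110 0 -0.0582 -0.0187 0 0;-0.069 -0.110 0 -0.0582 -0.0187 0 0;-0.069 -0.110 0 -0.0582 -0.0187 0 0;-0.069 -0.110 0 -0.0582 -0.0187 0 0;-0.069 -0.110 0 -0.0582 -0.0187 0 0;-0.069 -0.110 0 -0.0582 -0.0187 0 0;-0.069 -0.110 0 -0.0582 -0.0187 0 0;-0.069 -0.110 0 -0.0582 -0.0187 0 0;-0.069 -0.110 0 -0.0582 -0.0187 0 0;-0.069 -0.110 0 -0.0582 -0.0187 0 0;0 0 0 0 0 0 0"
}}

```text
time_s: 13.8
eef_pos: [465.0, -208.1, 324.4]
ee_rot: [0.254, 0.694, 0.661, -0.125]
force: [-0.4, 0.8, -0.7]
grip_width: 0.276
grip_force: 59.2
```

Request:
{"fn": "drive_tool", "kwargs": {
  "commands": "0 0 -0.2 0 0 0 0;0 0 -0.25 0 0 0 0;0 0 -0.25 0 0 0 0;0 0 -0.2 0 0 0 0;0 0 -0.1 0 0 0 0;0 0 0 0 0 0 0;0 0 0 0 0 0 0;0 0 0 0 0 0 0"
}}

```text
time_s: 14.47
eef_pos: [467.3, -208.3, 228.3]
ee_rot: [0.257, 0.695, 0.661, -0.123]
force: [-0.1, -0.2, -0.1]
grip_width: 0.276
grip_force: 59.2
```

```bash
cat > g.py <<'E'
from h import *
import sys
np.set_printoptions(precision=3,suppress=True)
s=capture('side');t=capture('top');S=sense();Rm=rot(S['ee_rot']);p=S['eef_pos']
print(p,Rm[:,2],S['force'])
tip=p+131*Rm[:,2]; print('tip pred',tip)
out=[]
for n,q,c in(('s',s,(378,191)),('t',t,(404,245))):
    print(n,'tip px',proj(q,tip),'grip',proj(q,p),[(np.round(b['position'],1).tolist(),round(b['confidence'],2)) for b in boxes_of(q,'stylus_tip')+boxes_of(q,'well_mouth')])
    x0,y0=c[0]-50,c[1]-50
    k=cv2.resize(q['pixels'][y0:y0+75,x0:x0+100],None,fx=4,fy=4,interpolation=cv2.INTER_CUBIC)
    for i in range(0,100,10): cv2.line(k,(i*4,0),(i*4,6),(0,0,255),1); i%20==0 and cv2.putText(k,str(x0+i),(i*4,16),0,.3,(0,0,255),1)
    for i in range(0,75,10): cv2.line(k,(0,i*4),(6,i*4),(0,0,255),1); i%20==0 and cv2.putText(k,str(y0+i),(8,i*4+4),0,.3,(0,0,255),1)
    out.append(k)
cv2.imwrite('pics/'+sys.argv[1],np.hstack(out))
E
python3 g.py w1.png
```

```text
[ 467.163 -208.324  228.287] [ 0.168 -0.519 -0.838] [-1.173 -0.598 -2.166]
tip pred [ 489.187 -276.353  118.524]
s tip px [379.962 182.261] grip [379.875 166.091] [([374.5, 173.1], 0.67), ([336.7, 206.9], 0.61), ([274.4, 203.9], 0.51), ([388.5, 192.9], 0.79)]
t tip px [401.672 247.153] grip [384.426 256.508] [([388.6, 253.1], 0.76), ([174.5, 275.4], 0.74), ([312.8, 188.8], 0.53), ([355.6, 233.4], 0.46), ([419.0, 253.0], 0.58)]
```

View pics/w1.png

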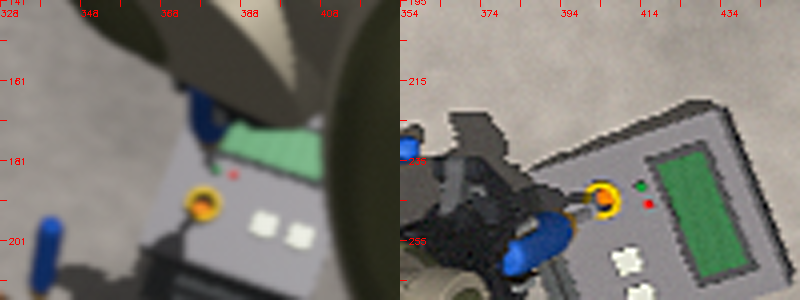

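Request:
{"fn": "drive_tool", "kwargs": {
  "commands": "0.012 -0.033 -0.1 0 0 0 0;0.012 -0.033 -0.1 0 0 0 0;0.012 -0.033 -0.1 0 0 0 0;0.012 -0.034 -0.105 0 0 0 0;0 0 0 0 0 0 0;0 0 0 0 0 0 0;0 0 0 0 0 0 0"
}}

```text
time_s: 15.35
eef_pos: [471.6, -221.6, 186.6]
ee_rot: [0.256, 0.695, 0.661, -0.124]
force: [-0.0, 0.5, -0.5]
grip_width: 0.272
grip_force: 59.2
```

```bash
python3 g.py w2.png
python3 - <<'E'
import cv2
a=cv2.imread('pics/w2.png')
l=cv2.resize(a[150:270,120:280],None,fx=2.5,fy=2.5,interpolation=cv2.INTER_CUBIC)
r=cv2.resize(a[130:250,520:680],None,fx=2.5,fy=2.5,interpolation=cv2.INTER_CUBIC)
cv2.imwrite('pics/w2z.png',cv2.hconcat([l,r]))
E
```

```text
[ 471.731 -221.487  187.079] [ 0.167 -0.519 -0.838] [ 0.354  0.315 -0.073]
tip pred [ 493.658 -289.477   77.272]
s tip px [378.459 190.295] grip [378.17  175.698] [([376.0, 182.6], 0.66), ([334.9, 206.6], 0.44), ([383.7, 200.9], 0.37), ([384.4, 200.3], 0.91), ([233.3, 304.4], 0.73)]
t tip px [402.563 245.666] grip [386.119 254.448] [([355.4, 234.3], 0.53), ([388.3, 250.6], 0.46), ([418.5, 252.4], 0.56)]
```

View pics/w2z.png

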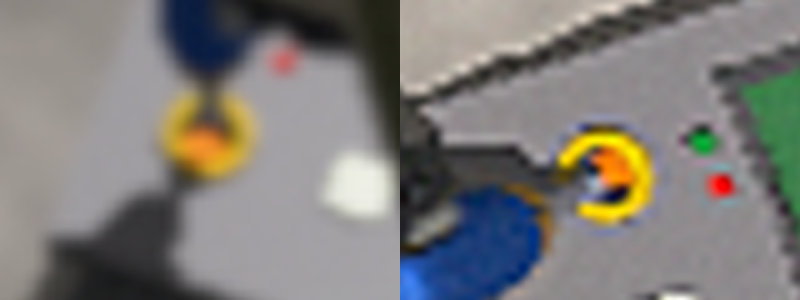

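Request:
{"fn": "drive_tool", "kwargs": {
  "commands": "0.0063 -0.0197 -0.0319 0 0 0 0;0.0063 -0.0197 -0.0319 0 0 0 0;0.0063 -0.0197 -0.0319 0 0 0 0;0.0063 -0.0197 -0.0319 0 0 0 0;0.0063 -0.0197 -0.0319 0 0 0 0;0.0063 -0.0197 -0.0319 0 0 0 0;0 0 0 0 0 0 0;0 0 0 0 0 0 0;0 0 0 0 0 0 0"
}}

```text
time_s: 16.4
eef_pos: [475.3, -233.3, 167.6]
ee_rot: [0.256, 0.695, 0.661, -0.123]
force: [0.0, -0.7, -1.1]
grip_width: 0.277
grip_force: 59.2
```

Run:
```python
from h import *
np.set_printoptions(precision=2,suppress=True)
for i in range(3):
    if i: capture('side')
    S=sense();d=rot(S['ee_rot'])[:,2];p=S['eef_pos'];n=-d;w=np.array([496.3,-297.3,65.3]);e=p+131*d-w
    print(S['force'],S['force']@n,'depth',-e@n,'lat',e-(e@n)*n,S['wrist_torque'])
```

```text
[ 0.03 -0.67 -1.09] -1.2712054206043737 depth 8.566450607519478 lat [-0.53  0.49 -0.41] [0.33 0.07 0.03]
[-0.14  0.34 -0.87] -0.5295036138312481 depth 8.497976751872029 lat [-0.49  0.5  -0.4 ] [0.4  0.06 0.03]
[-0.26  0.53 -2.03] -1.3835169292691298 depth 8.471831298933166 lat [-0.49  0.49 -0.4 ] [ 0.39  0.09 -0.05]
```

Request:
{"fn": "drive_tool", "kwargs": {
  "commands": "0.005 -0.0156 -0.0252 0 0 0 0;0.005 -0.0156 -0.0252 0 0 0 0;0.005 -0.0156 -0.0252 0 0 0 0;0.0017 -0.0052 -0.0084 0 0 0 0;0.0017 -0.0052 -0.0084 0 0 0 0;0 0 0 0 0 0 0;0 0 0 0 0 0 0"
}}

```text
time_s: 17.08
eef_pos: [477.2, -239.0, 158.4]
ee_rot: [0.256, 0.695, 0.661, -0.123]
force: [-1.1, 2.8, 2.8]
grip_width: 0.276
grip_force: 59.6
```

Request:
{"fn": "drive_tool", "kwargs": {
  "commands": "0.0017 -0.0052 -0.0084 0 0 0 0;0.0017 -0.0052 -0.0084 0 0 0 0;0 0 0 0 0 0 0;0 0 0 0 0 0 0"
}}

```text
time_s: 17.42
eef_pos: [477.8, -240.0, 157.4]
ee_rot: [0.257, 0.694, 0.661, -0.123]
force: [-4.0, 6.6, 9.6]
grip_width: 0.273
grip_force: 60.6
```

```bash
cat > k.py <<'E'
from h import *
np.set_printoptions(precision=2,suppress=True)
for i in range(3):
    if i: capture('side')
    S=sense();d=rot(S['ee_rot'])[:,2];p=S['eef_pos'];n=-d;w=np.array([496.3,-297.3,65.3]);e=p+131*d-w
    print(S['force'],S['force']@n,'depth',-e@n,'lat',e-(e@n)*n)
E
python3 k.py
```

```text
[-4.03  6.65  9.6 ] 12.175154725751074 depth 20.942198812639 lat [-0.    0.18 -0.11]
[-2.54  5.67  9.24] 11.112510821204834 depth 20.923333380614142 lat [ 0.01  0.18 -0.11]
[-2.87  7.48  9.68] 12.472938626962248 depth 20.912787293627204 lat [-0.01  0.16 -0.1 ]
```

Axial force is 12 N at a depth of 20.9 mm, against the 21 mm expected, so the button is home on its stop. Retracting.

Request:
{"fn": "drive_tool", "kwargs": {
  "commands": "-0.0033 0.0104 0.0168 0 0 0 0;-0.0083 0.026 0.042 0 0 0 0;-0.0167 0.0519 0.0839 0 0 0 0;-0.0167 0.0519 0.0839 0 0 0 0;-0.0333 0.1037 0.1677 0 0 0 0;-0.0333 0.1037 0.1677 0 0 0 0;0 0 0.2 0 0 0 0;0 0 0.3 0 0 0 0;0 0 0.3 0 0 0 0;0 0 0.3 0 0 0 0;0 0 0.1 0 0 0 0;0 0 0 0 0 0 0;0 0 0 0 0 0 0"
}}

```text
time_s: 18.6
eef_pos: [465.9, -204.9, 331.9]
ee_rot: [0.255, 0.695, 0.661, -0.124]
force: [-0.2, 0.3, -1.5]
grip_width: 0.278
grip_force: 59.2
```

Request:
{"fn": "drive_tool", "kwargs": {
  "commands": "0.069 0.110 0 0.0582 0.0187 0 0;0.069 0.110 0 0.0582 0.0187 0 0;0.069 0.110 0 0.0582 0.0187 0 0;0.069 0.110 0 0.0582 0.0187 0 0;0.069 0.110 0 0.0582 0.0187 0 0;0.069 0.110 0 0.0582 0.0187 0 0;0.069 0.110 0 0.0582 0.0187 0 0;0.069 0.110 0 0.0582 0.0187 0 0;0.069 0.110 0 0.0582 0.0187 0 0;0.069 0.110 0 0.0582 0.0187 0 0;0.069 0.110 0 0.0582 0.0187 0 0;0.069 0.110 0 0.0582 0.0187 0 0;0 0 0 0 0 0 0;0 0 0 0 0 0 0;0 0 0 0 0 0 0;0 0 0 0 0 0 0"
}}

```text
time_s: 19.93
eef_pos: [548.6, -73.5, 332.4]
ee_rot: [0.0, 0.725, 0.689, -0.0]
force: [-0.1, 0.5, -1.2]
grip_width: 0.275
grip_force: 59.3
```

Request:
{"fn": "drive_tool", "kwargs": {
  "commands": "0.015 -0.028 -0.2 0 0 0 0;0 0 -0.25 0 0 0 0;0 0 -0.25 0 0 0 0;0 0 -0.2 0 0 0 0;0 0 -0.1 0 0 0 0;0 0 0 0 0 0 0;0 0 0 0 0 0 0;0 0 0 0 0 0 0;0 0 0 0 0 0 0;0 0 0 0 0 0 0"
}}

```text
time_s: 20.77
eef_pos: [550.9, -76.2, 233.7]
ee_rot: [0.001, 0.724, 0.689, 0.0]
force: [-0.2, 0.7, -1.9]
grip_width: 0.272
grip_force: 59.3
```

```bash
cat > q.py <<'E'
from h import *
import sys
np.set_printoptions(precision=2,suppress=True)
s=capture('side');t=capture('top');S=sense();p=S['eef_pos'];d=rot(S['ee_rot'])[:,2]
print(p,d,S['force'],'tip side px',proj(s,p+131*d),'hole',proj(s,[550.2,-76.3,88]))
a=cv2.resize(s['pixels'][165:240,265:340],(400,400),interpolation=cv2.INTER_CUBIC)
b=cv2.resize(t['pixels'][180:255,270:345],(400,400),interpolation=cv2.INTER_CUBIC)
cv2.imwrite('pics/'+sys.argv[1],np.hstack([a,b]))
E
python3 q.py r1.png
```

```text
[550.79 -76.13 233.3 ] [ 0. -0. -1.] [ 0.47  0.48 -0.14] tip side px [311.27 212.61] hole [311.08 216.6 ]
```

View pics/r1.png

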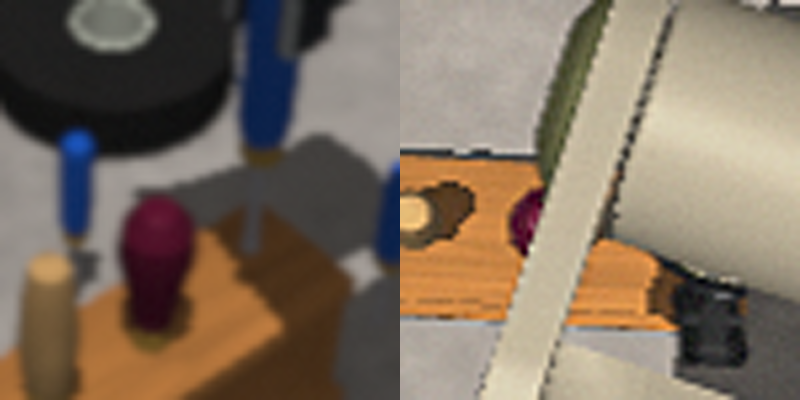

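The stylus hangs straight with its tip at side (312,212), just above its hole. Lowering it.

Request:
{"fn": "drive_tool", "kwargs": {
  "commands": "-0.004 0 -0.05 0 0 0 0;0 0 -0.05 0 0 0 0;0 0 -0.05 0 0 0 0;0 0 -0.05 0 0 0 0;0 0 -0.05 0 0 0 0;0 0 0 0 0 0 0"
}}

```text
time_s: 21.37
eef_pos: [549.8, -76.0, 206.4]
ee_rot: [-0.001, 0.724, 0.689, -0.0]
force: [-0.0, 0.6, -0.9]
grip_width: 0.28
grip_force: 59.3
```

Request:
{"fn": "drive_tool", "kwargs": {
  "commands": "0 0 -0.08 0 0 0 0;0 0 -0.08 0 0 0 0;0 0 -0.08 0 0 0 0;0 0 -0.08 0 0 0 0;0 0 -0.08 0 0 0 0;0 0 -0.05 0 0 0 0;0 0 -0.03 0 0 0 0;0 0 0 0 0 0 0;0 0 0 0 0 0 0"
}}

```text
time_s: 22.12
eef_pos: [550.3, -76.1, 159.9]
ee_rot: [0.0, 0.724, 0.689, 0.0]
force: [-0.7, 0.4, -0.3]
grip_width: 0.267
grip_force: 59.3
```

Request:
{"fn": "drive_tool", "kwargs": {
  "commands": "0 0 -0.02 0 0 0 0;0 0 -0.02 0 0 0 0;0 0 -0.01 0 0 0 0;0 0 0 0 0 0 0;0 0 0 0 0 0 0"
}}

```text
time_s: 22.53
eef_pos: [550.2, -76.1, 154.7]
ee_rot: [0.0, 0.724, 0.689, 0.0]
force: [0.3, 0.3, -1.6]
grip_width: 0.272
grip_force: 59.3
```

Request:
{"fn": "drive_tool", "kwargs": {
  "commands": "0 0 -0.01 0 0 0 0;0 0 -0.01 0 0 0 0;0 0 0 0 0 0 0;0 0 0 0 0 0 0"
}}

```text
time_s: 22.87
eef_pos: [550.6, -76.2, 154.0]
ee_rot: [0.001, 0.724, 0.689, 0.0]
force: [-2.0, -0.1, 7.6]
grip_width: 0.277
grip_force: 60.2
```

Seated: the contact is at the same height as when it was grasped. Release slowly and rise.

Request:
{"fn": "drive_tool", "kwargs": {
  "commands": "0 0 0 0 0 0 34;0 0 0 0 0 0 40;0 0 0 0 0 0 50;0 0 0 0 0 0 60;0 0 0 0 0 0 60;0 0 0 0 0 0 60;0 0 0.15 0 0 0 60;0 0 0.25 0 0 0 60;0 0 0.3 0 0 0 60;0 0 0.3 0 0 0 60;0 0 0.2 0 0 0 60;-0.2 -0.2 0.1 0 0 0 60;-0.2 -0.3 0 0 0 0 60;-0.2 -0.3 0 0 0 0 60;-0.2 -0.3 0 0 0 0 60;0 0 0 0 0 0 60;0 0 0 0 0 0 60;0 0 0 0 0 0 60"
}}

```text
time_s: 24.37
eef_pos: [470.4, -185.9, 282.8]
ee_rot: [0.0, 0.725, 0.689, 0.0]
force: [-0.1, -0.1, -0.6]
grip_width: 0.599
grip_force: 0.0
```

```bash
python3 q.py r2.png; python3 d.py tab4.png
python3 - <<'E'
import cv2
a=cv2.imread('pics/r2.png');b=cv2.imread('pics/tab4.png')
cv2.imwrite('pics/fin.png',cv2.hconcat([a[:,:400],cv2.resize(b,(400,400))]))
E
```

```text
[ 470.69 -185.27  282.71] [ 0.  0. -1.] [-0.93  0.13  0.73] tip side px [366.98 193.54] hole [311.08 216.6 ]
[ 0.33707014 -0.22516456 -0.1313206 ] [ 470.71023534 -185.22523004  282.65638481]
tab at [165.73892499 349.48791328]
red px 107 [164.11214953 350.54205607]
```

View pics/fin.png

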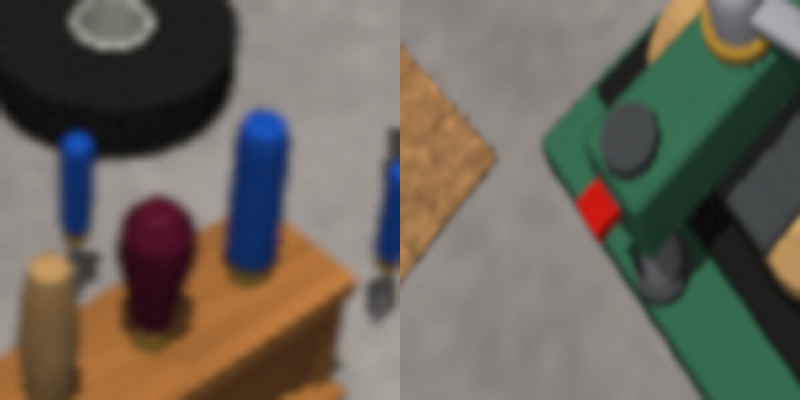

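The stylus stands upright and seated at crop (262,190), the other tools haven't moved, and the tab is still out at crop (600,210). Handing the job in.

```bash
python3 -c "
from rig import finish_job
print(finish_job())"
```

```text
the job is handed in; nothing more can be done
None
```

The job is handed in: the press is cranked until its red tab popped, the start button was pressed home with the stylus tip at about 12 N, and the stylus stands back upright in its rack hole, all in about 25 s of the 72 s allowed.

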